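Draw the spark-trap cover down evenly with its four bar nuts

ROBOT

A 7-joint arm with a two-finger parallel gripper is mounted at the origin on the work surface. World frame = base frame: x ahead of the robot, y to its left, z up, the work surface at z = 0. Lengths are in m, angles in rad, forces in N, time in s.
With the tool pointing down it reaches from about 0.425 to 0.875 m from the base axis. Payload 4.7 kg.
Tool frame: the origin (TCP) lies midway between the tips of the shut fingers; the grasp point (between the pads) lies ctrl.grasp_offset behind it (ctrl.grasp_offset is the distance from the TCP to the grasp point, in m); z points along the fingers, y is the line along which they close (so a half turn about z gives the same grasp; the last joint's range is limited). The gripper opens to 87 mm and grips with 3 to 60 N. Pads are 19 mm wide; open, the fingers measure 117 mm over their backs; the gripper's body (75 mm by 190 mm) begins 51 mm behind the grasp point.
Start: joints at [-1.303, 0.321, -0.07, 1.45, 0.023, 1.371, -0.057], TCP at [0.163, 0.629, 0.223] pointing down, gripper open.
Joint ranges: [-2.86, 2.86], [-0.3, 2.09], [-1.38, 1.24], [0.06, 2.45], [-1.56, 4.7], [0.09, 2.05], [-2.69, 2.69]. Speed limits (rad/s): [2.57, 2.57, 3.14, 3.14, 3.14, 3.14, 3.14].

INTERFACE

Orientations are given as a rotation vector (axis times angle).
In Python, from bench import ctrl gives the robot as it stands. The module is installed in compiled form; this text tells all that it offers.
- The arm moves only by the tool jog_arm, never from a script. Its argument "moves" is one flat list of numbers, 7 for each row, row after row: the shift along the tool's x, y, z in units of 30 cm (1.0 is 30 cm), then the turn, a rotation vector about the tool's x, y, z in units of 60 degrees (1.0 is 60 degrees), then the gripper's target within -1 to 1 (fully open at 1, half-way at 0, shut at -1). In form: [x, y, z, wx, wy, wz, fingers, x, y, z, wx, wy, wz, fingers, ...]. A call has exactly 8 rows; each row is the pose to reach, as a shift and turn from the pose commanded when the call began, along the tool's axes at that moment; what a row does not reach only later rows make up. A row lasts 1/8 s, in which the tool goes at most 62.5 mm and 10.7 degrees, less where a joint would pass 70% of its speed; a pose out of reach is approached as far as the arm can. A call with a number of a shift or a turn outside -1 to 1 is refused whole. A call with a gripper value outside its range is refused whole. The fingers move at their own pace and stop on an object; "newtons" is the grip in N (left out, the last holds). Time passes only in rows, so rows that repeat a pose let the fingers close, or fill a call up. It gives the time, the measured TCP pose, the force, the opening and the grip force at its end, in the units of the state.
- ctrl.get_state(): the state, without advancing time (a new reading comes with each control period).
- ctrl.get_image(name): name is "scene" or "top" or "wrist"; returns a dict with "pixels" (420x560x3 uint8, red, green, blue), "fx", "fy", "cx", "cy" (pixels), "dist" ([k1, k2, p1, p2, k3] as OpenCV has them; the pictures are not rectified), "xyz" and "rotation" of the camera in the world; the wrist camera has in their place "tool_from_camera" (4x4, takes a point from camera to tool coordinates, whose origin is the TCP and whose axes are the flange's). Camera axes: x right, y up, looking along -z (the intrinsics and any distortion apply to the point x, -y, -z); pixel columns grow to the right and rows downward; lengths in m; the calibration is good to about 2 mm. A picture is of the moment at which its call begins: read the wrist's pose just before it. There is no depth.
- ctrl.close_job(): hands the job in; it is judged then, once.
The state is a dict: "time": time; "joint_positions": joint angles; "qd": joint speeds; "joint_torque": joint torques, N m; "position": TCP position; "tool_rot": TCP orientation; "ft_force": force on the tool from outside, world axes, zero at the start; "torque": the same for the moment, N m; "grip_width": opening from 0.0 (shut) to 1.0 (fully open); "grip_force": force on a finger pad.
Only numpy, scipy, OpenCV 4.12 (cv2) and the standard library are available. Lean on these libraries where they do the work, as an engineer would, in place of code of your own. Each camera call takes 0.05 s, during which the arm holds its last target. There are 200 camera calls.

TASK

Tighten the four bar nuts of the extractor's spark-trap cover so that the cover seats evenly on its seal: work crosswise, each nut followed by the one diagonally opposite, first a round of about a tenth of a turn each and then a round until every nut is felt to come up snug. Never pull one side down so far that the cover cocks, do not crush the seal by forcing a nut, and leave the other things on the table where they are.

Things in the scene. Friction and masses are not known exactly. Their poses are not given: they have to be found in the camera images.
- housing: Grey sheet-metal spark-trap housing of a fume extractor, 220 x 220 mm, 85 mm high, fixed to the table, a 90 mm duct stub on its +x side. Origin: centre of its underside, z up. Nuts stand at x, y (mm) = (-70,-70) nut1, (70,-70) nut2, (70,70) nut3, (-70,70) nut4: nut1 is diagonally opposite nut3, nut2 opposite nut4.
- cover: Square aluminium cover, 210 x 210 x 10 mm, origin at the centre of its underside, z up. Springs (1.6 N per mm together) float it level, underside 100 mm above the table; it tilts to the side pulled down. It bottoms on a rubber seal after 5.5 to 8 mm: how far is hidden and differs each time. Tilted over 0.044 rad (2.5 degrees) it nips the seal: a failure.
- nut1: Nut 1: dark steel bar nut; origin at its lower tip, 44 mm below nut1_grip; it presses on the cover. Friction 0.15 N m (springs add 0.04); grip it with 40 N. Once bottomed it presses about 150 N more per rad, and the torque felt standing still after each small turn rises: 0.08 to 0.15 N m above that felt after 0.2 rad of free turning is snug (20 to 45 N). Over 60 N crushes the seal.
- nut2: Nut 2: dark steel bar nut; origin at its lower tip, 44 mm below nut2_grip; it presses on the cover. Friction 0.15 N m (springs add 0.04); grip it with 40 N. Once bottomed it presses about 150 N more per rad, and the torque felt standing still after each small turn rises: 0.08 to 0.15 N m above that felt after 0.2 rad of free turning is snug (20 to 45 N). Over 60 N crushes the seal.
- nut3: Nut 3: dark steel bar nut; origin at its lower tip, 44 mm below nut3_grip; it presses on the cover. Friction 0.15 N m (springs add 0.04); grip it with 40 N. Once bottomed it presses about 150 N more per rad, and the torque felt standing still after each small turn rises: 0.08 to 0.15 N m above that felt after 0.2 rad of free turning is snug (20 to 45 N). Over 60 N crushes the seal.
- nut4: Nut 4: dark steel bar nut; origin at its lower tip, 44 mm below nut4_grip; it presses on the cover. Friction 0.15 N m (springs add 0.04); grip it with 40 N. Once bottomed it presses about 150 N more per rad, and the torque felt standing still after each small turn rises: 0.08 to 0.15 N m above that felt after 0.2 rad of free turning is snug (20 to 45 N). Over 60 N crushes the seal.
- nut1_grip (a point): Where to grip nut 1: on its axis, on its bar handle. Bar 68 mm long along this point's x, 16 mm wide along y, from 24 mm below this point to 12 mm above; a 32 mm round hub below it. Clockwise from above tightens: it goes down 6 mm per rad (coarse quick thread), stays where left. 0.08 to 0.2 rad of play before it touches the floating cover; 1.0 to 1.55 rad in all from the start until it bottoms.
- nut2_grip (a point): Where to grip nut 2: on its axis, on its bar handle. Bar 68 mm long along this point's x, 16 mm wide along y, from 24 mm below this point to 12 mm above; a 32 mm round hub below it. Clockwise from above tightens: it goes down 6 mm per rad (coarse quick thread), stays where left. 0.08 to 0.2 rad of play before it touches the floating cover; 1.0 to 1.55 rad in all from the start until it bottoms.
- nut3_grip (a point): Where to grip nut 3: on its axis, on its bar handle. Bar 68 mm long along this point's x, 16 mm wide along y, from 24 mm below this point to 12 mm above; a 32 mm round hub below it. Clockwise from above tightens: it goes down 6 mm per rad (coarse quick thread), stays where left. 0.08 to 0.2 rad of play before it touches the floating cover; 1.0 to 1.55 rad in all from the start until it bottoms.
- nut4_grip (a point): Where to grip nut 4: on its axis, on its bar handle. Bar 68 mm long along this point's x, 16 mm wide along y, from 24 mm below this point to 12 mm above; a 32 mm round hub below it. Clockwise from above tightens: it goes down 6 mm per rad (coarse quick thread), stays where left. 0.08 to 0.2 rad of play before it touches the floating cover; 1.0 to 1.55 rad in all from the start until it bottoms.
- wrench: A steel spanner, 190 mm, flat on the table to the left of the housing; its origin is the centre of its underside. A bystander: leave it alone.
- hammer: A hammer with a wooden handle, lying to the right of the housing; its origin is the centre of its underside. A bystander: leave it alone.
- brush: A wire hand brush, lying on the table; its origin is the centre of its underside. A bystander: leave it alone.
- spraycan: An upright spray can, 60 mm across and 170 mm high; its origin is the centre of its underside. A bystander: leave it alone.
- pipering: An upright cut-off of steel pipe, 90 mm across and 40 mm high; its origin is the centre of its underside. A bystander: leave it alone.
- angle: A 150 mm piece of steel angle, 53 mm high; its origin is the centre of its underside. A bystander: leave it alone.
- magnet: A square welding magnet, 80 x 80 x 22 mm; its origin is the centre of its underside. A bystander: leave it alone.

How it is judged:
On the way, in this order (a step that is already met when the one before it is completed fails the run):
1. first round begun crosswise: two diagonally opposite nuts have each gone down by more than 0.8 mm (0.13 rad) while the other two have not yet moved (((distance of each of nut1_grip, nut3_grip from where it was at the start of the episode above 0.0008 m and distance of each of nut2_grip, nut4_grip from where it was at the start of the episode below 0.0005 m) or (distance of each of nut2_grip, nut4_grip from where it was at the start of the episode above 0.0008 m and distance of each of nut1_grip, nut3_grip from where it was at the start of the episode below 0.0005 m))), for 0.1 s.
2. first round complete: all four nuts have gone down at least 2 mm (0.33 rad) and none of them is tight yet (each under 10 N) (distance of each of nut1_grip, nut2_grip, nut3_grip, nut4_grip from where it was at the start of the episode above 0.002 m and contact force between each of nut1, nut2, nut3, nut4 and cover below 10 N), for 0.1 s.
3. last round crosswise: two diagonally opposite nuts are tight (over 10 N) while the other two are not (((contact force between each of nut1, nut3 and cover above 10 N and contact force between each of nut2, nut4 and cover below 10 N) or (contact force between each of nut2, nut4 and cover above 10 N and contact force between each of nut1, nut3 and cover below 10 N))), for 0.1 s.
At the end, for the whole second after the job is handed in: Every nut bears on the cover with more than 8 N (well over its share of the springs), so that the cover has gone down (over 4.5 mm) and is clamped on its seal, level within 0.012 rad and at rest (contact force between each of nut1, nut2, nut3, nut4 and cover above 8 N and angle between cover's own z axis and vertical below 0.012 rad and linear speed of cover below 0.01 m/s and distance of cover from where it was at the start of the episode above 0.0045 m); the robot touches nothing.
It fails at once if the cover cocks by more than 0.044 rad (2.5 degrees) (angle between cover's own z axis and vertical above 0.044 rad).
It fails at once if a nut is forced so that it presses on the cover with more than 60 N (contact force between any of nut1, nut2, nut3, nut4 and cover above 60 N).
It fails at once if a bystander is moved by more than 40 mm (distance of any of wrench, hammer, brush, spraycan, pipering, angle, magnet from where it was at the start of the episode above 0.04 m).
It also fails if it takes over 72 s, if anything falls off the work surface, if the arm or the gripper's body presses on something with over 40 N, if the wrist force passes 120 N, or if a joint passes its speed limit or range.

## Working session

There is one attempt and no reset: what is moved stays moved. The work goes in short steps, Python scripts to look and compute and a tool call to move; the robot and the scene stay as the last step left them, time stands still between calls to the robot, and variables do not carry over. Pictures are saved under pics/ and viewed, at most 10 in all, crops included, and the job is handed in when it is done.

Besides the shell and the picture viewer there is one more tool, called after ">>>" by a JSON object that holds its "op" and its "data". jog_arm: Moves the arm, as the interface text tells. Its arguments: {"type":"object","properties":{"moves":{"type":"array"},"newtons":{"type":"number"}},"required":["moves"]}

```bash
mkdir -p pics; python3 - <<'E'
from bench import ctrl
import cv2
s=ctrl.get_state();print({k:s[k] for k in ('time','position','tool_rot','grip_width','torque','ft_force')},ctrl.grasp_offset)
for n in('scene','top'):
    i=ctrl.get_image(n);cv2.imwrite(f'pics/{n}0.png',i['pixels'][:,:,::-1]);print(n,{k:v for k,v in i.items() if k!='pixels'})
E
```

```text
{'time': 0.0, 'position': array([0.16313019, 0.62863428, 0.22145081]), 'tool_rot': array([-3.97579475e-01, -3.11617724e+00,  2.98105288e-03]), 'grip_width': 0.999467453117448, 'torque': array([0.02623007, 0.02925409, 0.01602636]), 'ft_force': array([ 0.65905322, -0.16715483, -0.05062147])} 0.0187
scene {'fx': 410.96014818332856, 'fy': 410.96014818332856, 'cx': 276.72804265816194, 'cy': 210.73729297105288, 'dist': array([-0.0898405,  0.       ,  0.       ,  0.       ,  0.       ]), 'xyz': array([ 1.23984355, -0.17276137,  0.86179938]), 'rotation': array([0.65310787, 0.49564598, 1.26129703])}
top {'fx': 511.4227272431219, 'fy': 511.4227272431219, 'cx': 273.2176193045323, 'cy': 197.1748639950037, 'dist': array([0.00633471, 0.        , 0.        , 0.        , 0.        ]), 'xyz': array([ 0.45905049, -0.01265273,  1.44099601]), 'rotation': array([ 0.06986932, -0.03562929, -1.55881087])}
```

View pics/scene0.png

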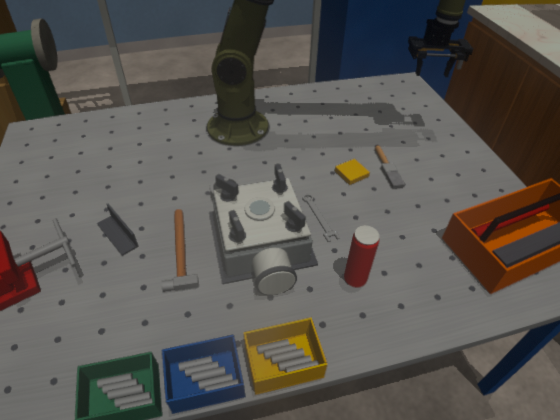

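View pics/top0.png

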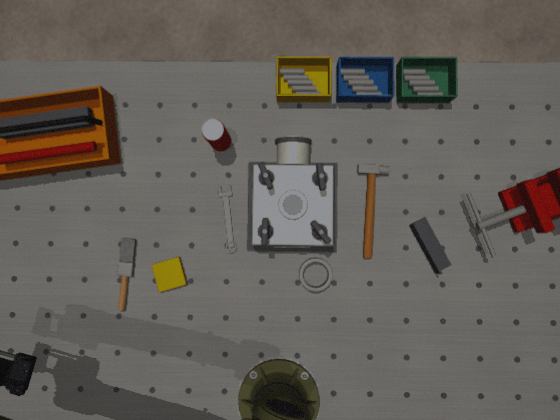

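The scene view shows the cover with four dark bar nuts at about (227,186), (280,178), (294,214) and (236,226). In the top view they are at (266,178), (320,178), (265,231) and (320,231). The duct is at the top, on +x. Next I'll get a rough position from the top view.

```bash
cat > h.py <<'E'
import numpy as np,cv2
from scipy.spatial.transform import Rotation as R
from bench import ctrl
def cam(n):
    s=ctrl.get_state(); i=ctrl.get_image(n)
    if n=='wrist':
        T=i['tool_from_camera'];Rt=R.from_rotvec(s['tool_rot']).as_matrix()
        i['R']=Rt@T[:3,:3];i['o']=np.array(s['position'])+Rt@T[:3,3]
    else: i['R']=R.from_rotvec(i['rotation']).as_matrix();i['o']=np.array(i['xyz'])
    i['K']=np.array([[i['fx'],0,i['cx']],[0,i['fy'],i['cy']],[0,0,1.]])
    return i
def rays(i,px):
    u=cv2.undistortPoints(np.array(px,float).reshape(-1,1,2),i['K'],i['dist'])[:,0]
    d=np.c_[u[:,0],-u[:,1],-np.ones(len(u))]@i['R'].T
    return d/np.linalg.norm(d,axis=1)[:,None]
def plane(i,px,z):
    d=rays(i,px);return i['o']+d*((z-i['o'][2])/d[:,2])[:,None]
def meet(o1,d1,o2,d2):
    A=np.c_[d1,-d2];t=np.linalg.lstsq(A,o2-o1,rcond=None)[0]
    p,q=o1+t[0]*d1,o2+t[1]*d2;return (p+q)/2,np.linalg.norm(p-q)
def totool(s,p): return R.from_rotvec(s['tool_rot']).as_matrix().T@(np.array(p)-s['position'])/0.3
E
python3 - <<'E'
from h import *
i=cam('top');s=ctrl.get_state()
P=plane(i,[(320,231),(320,178),(266,178),(265,231)],0.155);print(P.round(3));c=P.mean(0)
print(c,totool(s,[c[0]-.05,c[1],.36]))
Rt=R.from_rotvec(s['tool_rot']).as_matrix();print(Rt.round(3));print(ctrl.get_image('wrist')['tool_from_camera'].round(3),i['K'])
E
```

```text
[[ 0.462 -0.102  0.155]
 [ 0.595 -0.101  0.155]
 [ 0.594  0.035  0.155]
 [ 0.46   0.036  0.155]]
[ 0.52782021 -0.03333987  0.155     ] [-1.56942923 -1.87370984 -0.45815052]
[[-0.968  0.251 -0.   ]
 [ 0.251  0.968 -0.001]
 [-0.    -0.001 -1.   ]]
[[-0.     0.965  0.263  0.071]
 [ 1.    -0.     0.001 -0.   ]
 [ 0.001  0.263 -0.965 -0.163]
 [ 0.     0.     0.     1.   ]] [[511.42272724   0.         273.2176193 ]
 [  0.         511.42272724 197.174864  ]
 [  0.           0.           1.        ]]
```

>>> {"op": "jog_arm", "data": {"moves": [-0.11, -0.125, -0.1, 0, 0, 0.08, 1, -0.22, -0.25, -0.2, 0, 0, 0.16, 1, -0.33, -0.38, -0.3, 0, 0, 0.24, 1, -0.44, -0.5, -0.3, 0, 0, 0.33, 1, -0.55, -0.63, -0.3, 0, 0, 0.41, 1, -0.66, -0.75, -0.3, 0, 0, 0.49, 1, -0.78, -0.87, -0.3, 0, 0, 0.58, 1, -0.88, -1.0, -0.3, 0, 0, 0.66, 1]}}

```text
time: 1.2
position: [0.3442, 0.2708, 0.3125]
tool_rot: [1.434, 2.795, 0.001]
ft_force: [0.3, -1.0, 0.4]
grip_width: 1.0
grip_force: 0.0
```

```bash
python3 - <<'E'
from h import *
s=ctrl.get_state();print(s['time'],s['position'],s['joint_positions'].round(2),totool(s,[.515,-.033,.31]))
E
```

```text
1.2 [0.34424542 0.27076705 0.31254421] [-0.98 -0.18  0.22  1.8   0.04  1.51 -0.14] [-1.15450172 -0.12793419  0.00836455]
```

>>> {"op": "jog_arm", "data": {"moves": [-0.15, -0.02, 0, 0, 0, 0.1, 1, -0.3, -0.05, 0, 0, 0, 0.2, 1, -0.45, -0.08, 0, 0, 0, 0.3, 1, -0.6, -0.1, 0, 0, 0, 0.4, 1, -0.75, -0.13, 0, 0, 0, 0.5, 1, -0.88, -0.16, 0, 0, 0, 0.6, 1, -1.0, -0.18, 0, 0, 0, 0.66, 1, -1.0, -0.18, 0, 0, 0, 0.66, 1]}}

```text
time: 2.2
position: [0.4759, -0.0055, 0.3126]
tool_rot: [2.299, 2.14, -0.0]
ft_force: [-0.1, -0.5, 0.3]
grip_width: 1.001
grip_force: 0.0
```

```bash
python3 - <<'E'
from h import *
s=ctrl.get_state();print(s['time'],s['position'],s['joint_positions'].round(2),abs(s['qd']).max())
i=cam('wrist');cv2.imwrite('pics/w1.png',i['pixels'][:,:,::-1]);np.savez('w1.npz',**i)
i=cam('top');np.savez('t1.npz',**i)
E
```

```text
2.2 [ 0.47588565 -0.00545776  0.31258269] [-0.67 -0.12  0.58  1.74  0.07  1.51 -0.18] 0.06534160932216669
```

View pics/w1.png

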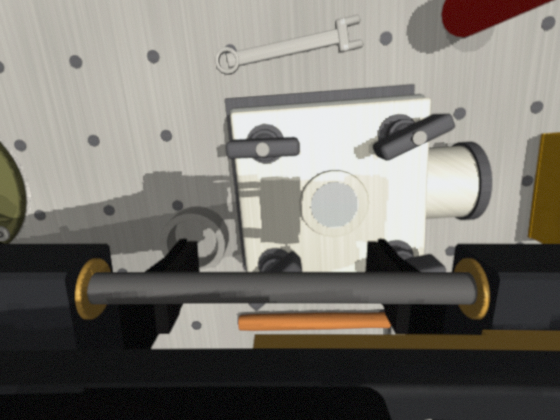

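The wrist view shows nut 4 at (263,148) and nut 3 at (418,136), each with a light dot on its axis. The gripper hides nuts 1 and 2, so I'll shift toward -y.

>>> {"op": "jog_arm", "data": {"moves": [-0.11, 0.0, -0.03, 0, 0, 0, 1, -0.22, 0, -0.06, 0, 0, 0, 1, -0.32, 0.05, -0.08, 0, 0, 0, 1, -0.38, 0.06, -0.1, 0, 0, 0, 1, -0.38, 0.06, -0.1, 0, 0, 0, 1, -0.38, 0.06, -0.1, 0, 0, 0, 1, -0.38, 0.06, -0.1, 0, 0, 0, 1, -0.38, 0.06, -0.1, 0, 0, 0, 1]}}

```text
time: 3.3
position: [0.4859, -0.1163, 0.3424]
tool_rot: [-2.291, -2.149, -0.0]
ft_force: [-0.1, 0.5, 0.1]
grip_width: 0.999
grip_force: 0.0
```

```bash
python3 - <<'E'
from h import *
s=ctrl.get_state();print(s['time'],s['position'],s['joint_positions'].round(2),abs(s['qd']).max())
i=cam('wrist');cv2.imwrite('pics/w2.png',i['pixels'][:,:,::-1]);np.savez('w2.npz',**i)
E
```

```text
3.3 [ 0.48590595 -0.11627874  0.34237615] [-0.59 -0.07  0.73  1.63  0.05  1.56  0.08] 0.005565879510663127
```

View pics/w2.png

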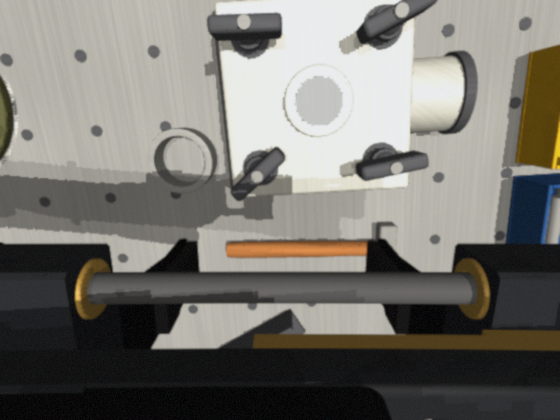

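All four nuts show in this view, with axis dots near nut4 (243,22), nut3 (402,10), nut1 (257,178) and nut2 (393,166). I'll enlarge each one to refine these.

```bash
python3 - <<'E'
from h import *
a=cv2.imread('pics/w1.png');b=cv2.imread('pics/w2.png')
def crop(im,x,y):
    im=cv2.copyMakeBorder(im,60,60,60,60,cv2.BORDER_CONSTANT);c=im[y+60-32:y+60+32,x+60-43:x+60+43]
    c=cv2.convertScaleAbs(c,alpha=1.8,beta=10);return cv2.resize(c,(258,192),interpolation=cv2.INTER_CUBIC)
I=np.vstack([np.hstack([crop(b,257,178),crop(b,393,166),crop(b,402,20)]),np.hstack([crop(b,243,22),crop(a,418,137),crop(a,263,149)])])
cv2.imwrite('pics/c.png',I)
E
```

```text
(no output)
```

View pics/c.png

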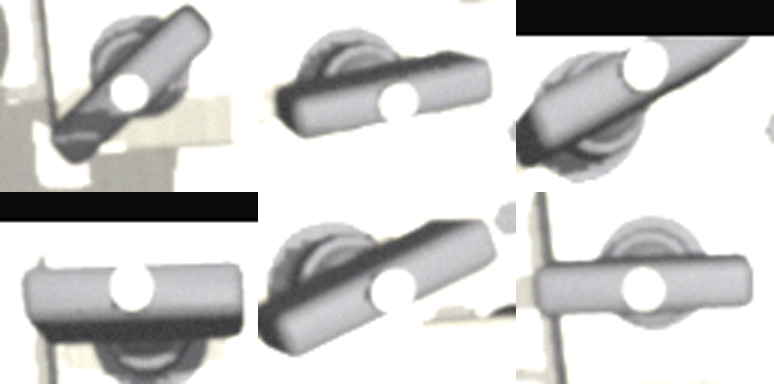

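The crops show the bars clearly: nut1 at about 45 degrees, nut2 about 12, nut3 about 25 and nut4 about 2 in image axes. The white dot marks each axis. I'll triangulate these.

```bash
python3 - <<'E'
from h import *
L=lambda f:dict(np.load(f))
a,b=L('w1.npz'),L('w2.npz')
def dot(i,x,y):
    g=cv2.cvtColor(i['pixels'],cv2.COLOR_RGB2GRAY).astype(float)
    x0,y0=x-6,max(y-6,0);p=g[y0:y+7,x0:x+7];w=np.clip(p-135,0,45)
    n,l,st,c=cv2.connectedComponentsWithStats((p>130).astype(np.uint8),connectivity=4)
    k=l[y-y0,x-x0];m=l==k;ys,xs=np.nonzero(m);print('area',m.sum(),end=' ');return x0+xs.mean(),y0+ys.mean()
d={ 'b1':dot(b,257,177),'b2':dot(b,393,166),'b3':dot(b,402,10),'b4':dot(b,243,22),'a3':dot(a,420,137),'a4':dot(a,263,149)};print(d)
for k in '34':print(k,meet(a['o'],rays(a,[d['a'+k]])[0],b['o'],rays(b,[d['b'+k]])[0]))
for k in 'b1','b2','b3','b4','a3','a4':
    print(k,plane(a if k[0]=='a' else b,[d[k]],.167)[0].round(4))
def ang(i,x0,y0,E):
    for (p,q) in E:
        P=plane(i,[(x0-43+p[0]/3,y0-32+p[1]/3),(x0-43+q[0]/3,y0-32+q[1]/3)],.167);v=P[1]-P[0];print(np.degrees(np.arctan2(v[1],v[0])).round(1),np.linalg.norm(v).round(3),end='; ')
    print()
ang(b,257,178,[((62,125),(178,10)),((88,158),(208,35))])
ang(b,393,166,[((42,137),(232,97)),((42,100),(230,60))])
ang(a,418,137,[((37,161),(237,66)),((20,126),(222,30))])
ang(a,263,149,[((24,72),(229,65)),((24,120),(232,115))])
s=ctrl.get_state();v=R.from_rotvec(s['tool_rot']).as_matrix();print(v.round(4),np.degrees(np.arctan2(v[1,1],v[0,1])))
E
```

```text
area 111 area 88 area 156 area 152 area 153 area 142 {'b1': (np.float64(256.60360360360363), np.float64(176.17117117117118)), 'b2': (np.float64(395.35227272727275), np.float64(167.42045454545453)), 'b3': (np.float64(401.90384615384613), np.float64(9.775641025641026)), 'b4': (np.float64(243.23026315789474), np.float64(21.63157894736842)), 'a3': (np.float64(419.98039215686276), np.float64(137.37254901960785)), 'a4': (np.float64(262.40845070422534), np.float64(148.96478873239437))}
3 (array([0.60324698, 0.03676799, 0.16742387]), np.float64(0.00023854650467029748))
4 (array([0.46187082, 0.03687705, 0.16744936]), np.float64(0.00041415987035876866))
b1 [ 0.4617 -0.1036  0.167 ]
b2 [ 0.6018 -0.1037  0.167 ]
b3 [0.6033 0.0368 0.167 ]
b4 [0.4616 0.037  0.167 ]
a3 [0.6035 0.0367 0.167 ]
a4 [0.462  0.0369 0.167 ]
40.6 0.056; 42.0 0.059; 
8.5 0.064; 8.5 0.063; 
22.2 0.063; 21.9 0.063; 
-2.2 0.062; -2.7 0.063; 
[[ 6.400e-02  9.979e-01 -1.000e-04]
 [ 9.979e-01 -6.400e-02  3.000e-04]
 [ 3.000e-04 -2.000e-04 -1.000e+00]] -3.6711631677411254
```

>>> {"op": "jog_arm", "data": {"moves": [0.08, -0.01, 0.05, 0, 0, -0.17, 0.5, 0.16, -0.03, 0.1, 0, 0, -0.34, 0, 0.24, -0.05, 0.18, 0, 0, -0.51, 0, 0.32, -0.07, 0.26, 0, 0, -0.68, 0, 0.4, -0.09, 0.34, 0, 0, -0.85, 0, 0.46, -0.1, 0.42, 0, 0, -1, 0, 0.504, -0.113, 0.44, 0, 0, -1, 0, 0.504, -0.113, 0.44, 0, 0, -1, 0], "newtons": 40}}

```text
time: 4.35
position: [0.4619, 0.0368, 0.2108]
tool_rot: [-0.913, -3.006, 0.0]
ft_force: [0.4, 0.3, -0.2]
grip_width: 0.503
grip_force: 0.0
```

```bash
cat > go.py <<'E'
import sys
from h import *
N={1:(.4618,-.1037,41.3+180),2:(.6027,-.1036,188.5),3:(.6030,.0368,202.),4:(.4620,.0367,177.5)}
s=ctrl.get_state();v=R.from_rotvec(s['tool_rot']).as_matrix();psi=np.degrees(np.arctan2(v[1,0],v[0,0]))%360
print('t',round(s['time'],2),'pos',s['position'].round(4),'psi',psi.round(2),'q',s['joint_positions'].round(2),'w',round(s['grip_width']*87,1),'gf',round(s['grip_force'],1),'tz',s['torque'].round(3),'F',s['ft_force'].round(1))
print('tilt',v[2,:2].round(4))
if len(sys.argv)>1:
    k=int(sys.argv[1]);off=float(sys.argv[2]);z=float(sys.argv[3]);x,y,a=N[k]
    print('shift',totool(s,[x,y,z]).round(3),'wz',round((psi-(a-off))/60,3))
E
python3 go.py 4 0 .1367
```

```text
t 4.35 pos [0.4619 0.0368 0.2108] psi 146.22 q [-0.78 -0.11  0.61  1.93  0.07  1.31  0.79] w 43.8 gf 0.0 tz [-0.052 -0.043  0.057] F [ 0.4  0.3 -0.2]
tilt [ 0.     -0.0001]
shift [-0.001  0.     0.247] wz -0.521
```

>>> {"op": "jog_arm", "data": {"moves": [0, 0, 0, 0, 0, -0.17, 0, 0, 0, 0.03, 0, 0, -0.34, 0, 0, 0, 0.06, 0, 0, -0.52, 0, 0, 0, 0.15, 0, 0, -0.52, 0, 0, 0, 0.247, 0, 0, -0.52, 0, 0, 0, 0.247, 0, 0, -0.52, 0, 0, 0, 0.247, 0, 0, -0.52, -1, 0, 0, 0.247, 0, 0, -0.52, -1], "newtons": 40}}

```text
time: 5.35
position: [0.4632, 0.0359, 0.138]
tool_rot: [0.071, 3.138, 0.002]
ft_force: [1.6, 0.9, -0.6]
grip_width: 0.355
grip_force: 0.0
```

```bash
python3 go.py 4 0 .1367;python3 - <<'E'
from h import *
i=cam('wrist');cv2.imwrite('pics/w3.png',i['pixels'][:,:,::-1])
E
```

```text
t 5.35 pos [0.4632 0.0359 0.138 ] psi 177.42 q [-0.81 -0.04  0.67  2.02  0.03  1.15  1.37] w 30.9 gf 0.0 tz [0.004 0.043 0.034] F [ 1.6  0.9 -0.6]
tilt [-0.0026  0.0011]
shift [0.004 0.002 0.004] wz -0.001
```

View pics/w3.png

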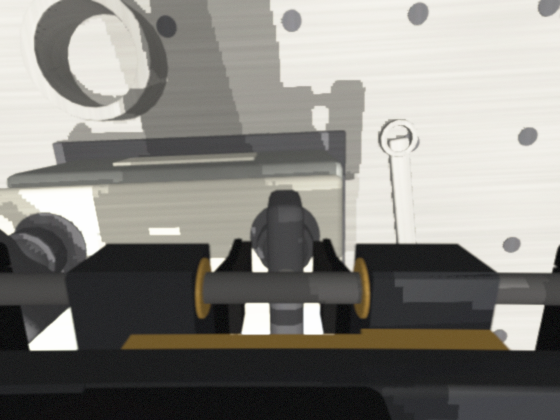

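The wrist view shows the bar at (285,260) centred between the fingers, so I can close and turn.

>>> {"op": "jog_arm", "data": {"moves": [0, 0, 0, 0, 0, 0, -1, 0, 0, 0, 0, 0, 0, -1, 0, 0, 0, 0, 0, 0, -1, 0, 0, 0, 0, 0, 0, -1, 0, 0, 0.003, 0, 0, 0.15, -1, 0, 0, 0.006, 0, 0, 0.3, -1, 0, 0, 0.009, 0, 0, 0.45, -1, 0, 0, 0.0125, 0, 0, 0.6, -1], "newtons": 40}}

```text
time: 6.4
position: [0.4624, 0.0367, 0.1334]
tool_rot: [1.043, 2.963, 0.002]
ft_force: [-0.6, 4.2, 6.5]
grip_width: 0.182
grip_force: 40.0
```

```bash
python3 go.py 2 0 .1367
```

```text
t 6.4 pos [0.4624 0.0367 0.1334] psi 141.21 q [-0.79 -0.03  0.65  2.03  0.02  1.14  0.74] w 15.9 gf 40.0 tz [0.762 0.216 0.117] F [-0.6  4.2  6.5]
tilt [0.     0.0014]
shift [-0.658 -0.072 -0.011] wz -0.788
```

>>> {"op": "jog_arm", "data": {"moves": [0, 0, 0, 0, 0, 0, -0.3, 0, 0, -0.02, 0, 0, 0, -0.3, 0, 0, -0.17, 0, 0, -0.1, -0.3, -0.1, -0.01, -0.2, 0, 0, -0.26, -0.3, -0.25, -0.025, -0.2, 0, 0, -0.42, -0.3, -0.4, -0.045, -0.2, 0, 0, -0.58, -0.3, -0.55, -0.06, -0.2, 0, 0, -0.72, -0.3, -0.658, -0.072, -0.2, 0, 0, -0.788, -0.3], "newtons": 40}}

```text
time: 7.4
position: [0.6037, -0.1062, 0.1926]
tool_rot: [0.245, -3.131, 0.003]
ft_force: [0.0, 0.1, 0.3]
grip_width: 0.351
grip_force: 0.0
```

```bash
python3 go.py 2 0 .1367
```

```text
t 7.4 pos [ 0.6037 -0.1062  0.1926] psi 188.95 q [-0.52  0.32  0.81  1.61 -0.24  1.31  2.05] w 30.6 gf 0.0 tz [0.014 0.045 0.039] F [0.  0.1 0.3]
tilt [ 0.001  -0.0017]
shift [0.002 0.009 0.186] wz 0.007
```

>>> {"op": "jog_arm", "data": {"moves": [0, 0, 0.06, 0, 0, 0, -0.3, 0, 0, 0.13, 0, 0, 0, -0.3, 0, 0, 0.187, 0, 0, 0, -0.3, 0, 0, 0.187, 0, 0, 0, -0.3, 0, 0, 0.187, 0, 0, 0, -1, 0, 0, 0.187, 0, 0, 0, -1, 0, 0, 0.187, 0, 0, 0, -1, 0, 0, 0.187, 0, 0, 0, -1], "newtons": 40}}

```text
time: 8.4
position: [0.6033, -0.1024, 0.1375]
tool_rot: [-0.241, 3.132, 0.004]
ft_force: [-2.8, 3.6, 6.3]
grip_width: 0.18
grip_force: 40.0
```

```bash
python3 go.py 2 0 .1367
```

```text
t 8.4 pos [ 0.6033 -0.1024  0.1375] psi 188.81 q [-0.51  0.37  0.79  1.68 -0.28  1.21  2.07] w 15.6 gf 40.0 tz [ 1.077  0.555 -0.046] F [-2.8  3.6  6.3]
tilt [-0.0009  0.0022]
shift [ 0.003 -0.004  0.003] wz 0.005
```

>>> {"op": "jog_arm", "data": {"moves": [0, 0, 0.003, 0, 0, 0.15, -1, 0, 0, 0.006, 0, 0, 0.3, -1, 0, 0, 0.009, 0, 0, 0.45, -1, 0, 0, 0.0125, 0, 0, 0.6, -1, 0, 0, 0.0125, 0, 0, 0.6, -1, 0, 0, 0.0125, 0, 0, 0.6, -0.3, 0, 0, -0.02, 0, 0, 0.6, -0.3, 0, 0, -0.18, 0, 0, 0.6, -0.3], "newtons": 40}}

```text
time: 9.4
position: [0.6011, -0.1039, 0.189]
tool_rot: [-0.74, -3.048, 0.003]
ft_force: [0.8, 0.3, 0.5]
grip_width: 0.336
grip_force: 0.0
```

```bash
python3 go.py 3 0 .195
```

```text
t 9.4 pos [ 0.6011 -0.1039  0.189 ] psi 152.72 q [-0.62  0.36  0.93  1.63 -0.29  1.31  1.46] w 29.2 gf 0.0 tz [-0.04  -0.076 -0.017] F [0.8 0.3 0.5]
tilt [ 0.0045 -0.0031]
shift [ 0.209  0.42  -0.02 ] wz -0.821
```

>>> {"op": "jog_arm", "data": {"moves": [0.05, 0.1, -0.02, 0, 0, -0.17, -0.3, 0.1, 0.2, -0.02, 0, 0, -0.34, -0.3, 0.16, 0.31, -0.02, 0, 0, -0.51, -0.3, 0.213, 0.416, -0.02, 0, 0, -0.68, -0.3, 0.213, 0.416, -0.02, 0, 0, -0.82, -0.3, 0.213, 0.416, 0, 0, 0, -0.82, -0.3, 0.213, 0.416, 0.09, 0, 0, -0.82, -0.3, 0.213, 0.416, 0.18, 0, 0, -0.82, -0.3], "newtons": 40}}

```text
time: 10.4
position: [0.6036, 0.0348, 0.1361]
tool_rot: [-0.59, 3.085, -0.001]
ft_force: [-0.3, 0.2, -0.4]
grip_width: 0.348
grip_force: 0.0
```

```bash
python3 go.py 3 0 .1367
```

```text
t 10.4 pos [0.6036 0.0348 0.1361] psi 201.64 q [-0.7   0.34  0.73  1.7  -0.24  1.19  2.04] w 30.3 gf 0.0 tz [0.072 0.008 0.006] F [-0.3  0.2 -0.4]
tilt [-0.0009 -0.0008]
shift [-0.001  0.007 -0.002] wz -0.006
```

Now close on nut 3 and turn it.

>>> {"op": "jog_arm", "data": {"moves": [0, 0, 0, 0, 0, 0, -1, 0, 0, 0, 0, 0, 0, -1, 0, 0, 0, 0, 0, 0, -1, 0, 0, 0, 0, 0, 0, -1, 0, 0, 0.003, 0, 0, 0.15, -1, 0, 0, 0.006, 0, 0, 0.3, -1, 0, 0, 0.009, 0, 0, 0.45, -1, 0, 0, 0.0125, 0, 0, 0.6, -1], "newtons": 40}}

```text
time: 11.4
position: [0.6024, 0.0371, 0.1331]
tool_rot: [-0.391, -3.115, -0.001]
ft_force: [-3.3, 3.3, -1.3]
grip_width: 0.182
grip_force: 40.0
```

```bash
python3 go.py 1 180 .19
```

```text
t 11.4 pos [0.6024 0.0371 0.1331] psi 165.68 q [-0.79  0.37  0.84  1.71 -0.29  1.2   1.45] w 15.9 gf 40.0 tz [0.543 0.803 0.105] F [-3.3  3.3 -1.3]
tilt [0.002  0.0007]
shift [ 0.339 -0.57  -0.19 ] wz 2.073
```

>>> {"op": "jog_arm", "data": {"moves": [0, 0, 0, 0, 0, 0, -0.3, 0, 0, -0.02, 0, 0, 0, -0.3, 0, 0, -0.18, 0, 0, 0.12, -0.3, 0.06, -0.1, -0.2, 0, 0, 0.29, -0.3, 0.14, -0.24, -0.2, 0, 0, 0.46, -0.3, 0.22, -0.38, -0.2, 0, 0, 0.63, -0.3, 0.3, -0.5, -0.2, 0, 0, 0.8, -0.3, 0.342, -0.569, -0.2, 0, 0, 0.97, -0.3], "newtons": 40}}

```text
time: 12.4
position: [0.4616, -0.107, 0.1936]
tool_rot: [1.861, 2.53, 0.005]
ft_force: [0.5, 0.7, 0.4]
grip_width: 0.35
grip_force: 0.0
```

```bash
python3 go.py 1 180 .1367
```

```text
t 12.4 pos [ 0.4616 -0.107   0.1936] psi 107.32 q [-0.95 -0.15  1.05  1.94  0.13  1.28  0.37] w 30.5 gf 0.0 tz [-0.064 -0.015 -0.05 ] F [0.5 0.7 0.4]
tilt [0.0013 0.0032]
shift [0.01  0.003 0.19 ] wz 1.1
```

>>> {"op": "jog_arm", "data": {"moves": [0, 0, 0, 0, 0, 0.17, -0.3, 0, 0, 0, 0, 0, 0.34, -0.3, 0, 0, 0, 0, 0, 0.51, -0.3, 0, 0, 0, 0, 0, 0.68, -0.3, 0, 0, 0, 0, 0, 0.85, -0.3, 0, 0, 0, 0, 0, 1, -0.3, 0, 0, 0, 0, 0, 1, -0.3, 0, 0, 0.02, 0, 0, 1, -0.3]}}

```text
time: 13.4
position: [0.463, -0.1051, 0.1875]
tool_rot: [2.871, 1.274, 0.004]
ft_force: [-0.9, 0.8, 0.7]
grip_width: 0.349
grip_force: 0.0
```

```bash
python3 go.py 1 180 .1367
```

```text
t 13.4 pos [ 0.463  -0.1051  0.1875] psi 47.87 q [-0.82 -0.11  0.95  1.95  0.09  1.26 -0.64] w 30.4 gf 0.0 tz [-0.08   0.091 -0.068] F [-0.9  0.8  0.7]
tilt [0.0019 0.0015]
shift [ 0.    -0.006  0.169] wz 0.11
```

>>> {"op": "jog_arm", "data": {"moves": [0, 0, 0.03, 0, 0, 0.11, -0.3, 0, 0, 0.1, 0, 0, 0.11, -0.3, 0, 0, 0.168, 0, 0, 0.11, -0.3, 0, 0, 0.168, 0, 0, 0.11, -0.3, 0, 0, 0.168, 0, 0, 0.11, -1, 0, 0, 0.168, 0, 0, 0.11, -1, 0, 0, 0.168, 0, 0, 0.11, -1, 0, 0, 0.168, 0, 0, 0.11, -1], "newtons": 40}}

```text
time: 14.4
position: [0.4612, -0.1025, 0.1372]
tool_rot: [-2.936, -1.103, 0.002]
ft_force: [-5.8, 4.6, 7.9]
grip_width: 0.186
grip_force: 40.0
```

```bash
python3 go.py 1 180 .1367
```

```text
t 14.4 pos [ 0.4612 -0.1025  0.1372] psi 41.18 q [-0.8  -0.03  0.97  2.01  0.02  1.15 -0.69] w 16.2 gf 40.0 tz [ 0.943  1.472 -0.146] F [-5.8  4.6  7.9]
tilt [ 0.0005 -0.0049]
shift [-0.001  0.004  0.002] wz -0.002
```

>>> {"op": "jog_arm", "data": {"moves": [0, 0, 0.003, 0, 0, 0.15, -1, 0, 0, 0.006, 0, 0, 0.3, -1, 0, 0, 0.009, 0, 0, 0.45, -1, 0, 0, 0.0125, 0, 0, 0.6, -1, 0, 0, 0.0125, 0, 0, 0.6, -1, 0, 0, 0.0125, 0, 0, 0.6, -0.3, 0, 0, -0.02, 0, 0, 0.6, -0.3, 0, 0, -0.18, 0, 0, 0.6, -0.3], "newtons": 40}}

```text
time: 15.4
position: [0.4607, -0.1046, 0.1899]
tool_rot: [3.137, 0.14, -0.007]
ft_force: [1.2, 1.3, 0.6]
grip_width: 0.335
grip_force: 0.0
```

```bash
python3 go.py 3 36 .19;python3 go.py 1 36 .1367; python3 go.py 4 36 .19|tail -1
```

```text
t 15.4 pos [ 0.4607 -0.1046  0.1899] psi 5.12 q [-0.81 -0.11  0.93  1.94  0.09  1.27 -1.39] w 29.1 gf 0.0 tz [-0.036  0.107  0.019] F [1.2 1.3 0.6]
tilt [-0.0043  0.0013]
shift [ 0.515 -0.427 -0.003] wz -2.681
t 15.4 pos [ 0.4607 -0.1046  0.1899] psi 5.12 q [-0.81 -0.11  0.93  1.94  0.09  1.27 -1.39] w 29.1 gf 0.0 tz [-0.036  0.107  0.019] F [1.2 1.3 0.6]
tilt [-0.0043  0.0013]
shift [ 0.005 -0.003  0.177] wz -3.003
shift [ 0.046 -0.469 -0.001] wz -2.273
```

>>> {"op": "jog_arm", "data": {"moves": [0.01, -0.06, -0.02, 0, 0, -0.13, -0.3, 0.01, -0.12, -0.02, 0, 0, -0.26, -0.3, 0.02, -0.18, -0.02, 0, 0, -0.39, -0.3, 0.02, -0.24, -0.02, 0, 0, -0.52, -0.3, 0.03, -0.3, -0.02, 0, 0, -0.64, -0.3, 0.03, -0.36, -0.02, 0, 0, -0.76, -0.3, 0.04, -0.42, -0.02, 0, 0, -0.88, -0.3, 0.044, -0.466, -0.02, 0, 0, -1, -0.3]}}

```text
time: 16.4
position: [0.4636, 0.0365, 0.1975]
tool_rot: [2.643, 1.697, 0.003]
ft_force: [0.7, -0.2, 0.2]
grip_width: 0.346
grip_force: 0.0
```

>>> {"op": "jog_arm", "data": {"moves": [0, 0, 0, 0, 0, -0.15, -0.3, 0, 0, 0, 0, 0, -0.3, -0.3, 0, 0, 0, 0, 0, -0.45, -0.3, 0, 0, 0, 0, 0, -0.6, -0.3, 0, 0, 0, 0, 0, -0.75, -0.3, 0, 0, 0, 0, 0, -0.9, -0.3, 0, 0, 0, 0, 0, -1, -0.3, 0, 0, 0, 0, 0, -1, -0.3]}}

```text
time: 17.4
position: [0.4635, 0.0358, 0.1973]
tool_rot: [1.449, 2.786, 0.002]
ft_force: [-0.3, 1.0, 0.2]
grip_width: 0.345
grip_force: 0.0
```

```bash
python3 go.py 4 36 .1332; python3 - <<'E'
from h import *
i=cam('wrist');np.savez('w4.npz',**i);cv2.imwrite('pics/w4.png',i['pixels'][:,:,::-1])
E
```

```text
t 17.4 pos [0.4635 0.0358 0.1973] psi 125.06 q [-1.15 -0.16  0.94  1.95  0.14  1.28  0.36] w 30.0 gf 0.0 tz [-0.08  -0.02  -0.007] F [-0.3  1.   0.2]
tilt [-0.0003  0.0017]
shift [ 0.005 -0.003  0.214] wz -0.274
```

View pics/w4.png

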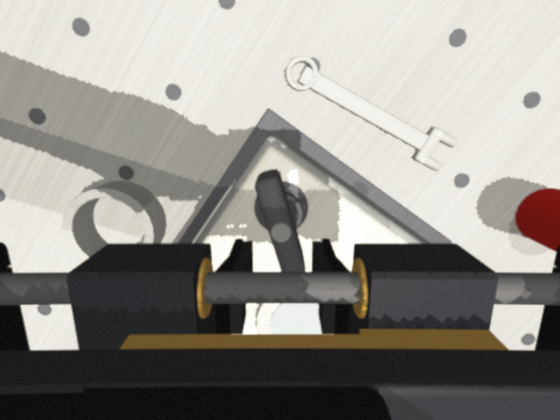

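The wrist view shows nut 4's bar from (268,180) to (288,270), about 15 degrees off the tool axis. That matches the planned correction.

>>> {"op": "jog_arm", "data": {"moves": [0.003, -0.002, 0, 0, 0, -0.15, -0.3, 0.003, -0.002, 0.05, 0, 0, -0.274, -0.3, 0.003, -0.002, 0.13, 0, 0, -0.274, -0.3, 0.003, -0.002, 0.213, 0, 0, -0.274, -0.3, 0.003, -0.002, 0.213, 0, 0, -0.274, -1, 0.003, -0.002, 0.213, 0, 0, -0.274, -1, 0.003, -0.002, 0.213, 0, 0, -0.274, -1, 0.003, -0.002, 0.213, 0, 0, -0.274, -1], "newtons": 40}}

```text
time: 18.45
position: [0.4628, 0.0365, 0.1336]
tool_rot: [1.034, 2.965, 0.002]
ft_force: [0.5, -0.3, 3.8]
grip_width: 0.179
grip_force: 40.0
```

>>> {"op": "jog_arm", "data": {"moves": [0, 0, 0.001, 0, 0, 0.06, -1, 0, 0, 0.002, 0, 0, 0.12, -1, 0, 0, 0.004, 0, 0, 0.18, -1, 0, 0, 0.006, 0, 0, 0.25, -1, 0, 0, 0.006, 0, 0, 0.3, -1, 0, 0, 0.006, 0, 0, 0.3, -1, 0, 0, 0.006, 0, 0, 0.3, -1, 0, 0, 0.006, 0, 0, 0.3, -1], "newtons": 40}}

```text
time: 19.45
position: [0.4624, 0.0361, 0.1317]
tool_rot: [1.484, 2.768, 0.001]
ft_force: [-1.5, -0.5, 6.3]
grip_width: 0.178
grip_force: 40.0
```

```bash
python3 go.py 4 54 .1315; python3 go.py|head -1
```

```text
t 19.45 pos [0.4624 0.0361 0.1317] psi 123.61 q [-1.18 -0.07  1.03  2.04  0.06  1.14  0.41] w 15.5 gf 40.0 tz [-0.387  0.451 -0.009] F [-1.5 -0.5  6.3]
tilt [-0.0001  0.0007]
shift [ 0.002 -0.     0.001] wz 0.002
t 19.45 pos [0.4624 0.0361 0.1317] psi 123.61 q [-1.18 -0.07  1.03  2.04  0.06  1.14  0.41] w 15.5 gf 40.0 tz [-0.387  0.451 -0.009] F [-1.5 -0.5  6.3]
```

>>> {"op": "jog_arm", "data": {"moves": [0, 0, 0.001, 0, 0, 0.03, -1, 0, 0, 0.001, 0, 0, 0.06, -1, 0, 0, 0.001, 0, 0, 0.09, -1, 0, 0, 0.002, 0, 0, 0.1, -1, 0, 0, 0.002, 0, 0, 0.1, -1, 0, 0, 0.002, 0, 0, 0.1, -1, 0, 0, 0.002, 0, 0, 0.1, -1, 0, 0, 0.002, 0, 0, 0.1, -1]}}

```text
time: 20.45
position: [0.4623, 0.0361, 0.131]
tool_rot: [1.627, 2.687, 0.0]
ft_force: [-2.4, -2.4, 8.7]
grip_width: 0.178
grip_force: 40.0
```

```bash
python3 go.py 4 60 .131
```

```text
t 20.45 pos [0.4623 0.0361 0.131 ] psi 117.6 q [-1.17 -0.07  1.02  2.04  0.06  1.14  0.31] w 15.5 gf 40.0 tz [-0.472  0.621  0.124] F [-2.4 -2.4  8.7]
tilt [-0.0001  0.0002]
shift [0.002 0.    0.   ] wz 0.002
```

>>> {"op": "jog_arm", "data": {"moves": [0, 0, 0.001, 0, 0, 0.03, -1, 0, 0, 0.001, 0, 0, 0.06, -1, 0, 0, 0.001, 0, 0, 0.09, -1, 0, 0, 0.002, 0, 0, 0.1, -1, 0, 0, 0.002, 0, 0, 0.1, -1, 0, 0, 0.002, 0, 0, 0.1, -1, 0, 0, 0.002, 0, 0, 0.1, -1, 0, 0, 0.002, 0, 0, 0.1, -1]}}

```text
time: 21.45
position: [0.4621, 0.036, 0.1304]
tool_rot: [-1.766, -2.598, 0.0]
ft_force: [-3.8, -2.8, 8.5]
grip_width: 0.182
grip_force: 40.0
```

```bash
python3 go.py 4 66 .131
```

```text
t 21.45 pos [0.4621 0.036  0.1304] psi 111.6 q [-1.16 -0.06  1.01  2.04  0.06  1.13  0.2 ] w 15.8 gf 40.0 tz [-0.556  0.75   0.09 ] F [-3.8 -2.8  8.5]
tilt [-0.     -0.0001]
shift [ 0.002  0.001 -0.002] wz 0.002
```

>>> {"op": "jog_arm", "data": {"moves": [0, 0, 0.001, 0, 0, 0.04, -1, 0, 0, 0.002, 0, 0, 0.08, -1, 0, 0, 0.002, 0, 0, 0.12, -1, 0, 0, 0.003, 0, 0, 0.15, -1, 0, 0, 0.003, 0, 0, 0.15, -1, 0, 0, 0.003, 0, 0, 0.15, -1, 0, 0, 0.003, 0, 0, 0.15, -1, 0, 0, 0.003, 0, 0, 0.15, -1]}}

```text
time: 22.45
position: [0.4619, 0.0359, 0.1295]
tool_rot: [-1.964, -2.451, 0.001]
ft_force: [-3.5, -1.9, 8.7]
grip_width: 0.182
grip_force: 40.0
```

```bash
cat > tq.py <<'E'
from h import *
T=[];J=[]
for k in range(4):
    s=ctrl.get_state();T.append(s['torque'][2]);J.append(s['joint_torque'][6])
    if k<3: ctrl.get_image('top')
print(round(s['time'],2),'tz',np.round(T,3),'mean',np.mean(T).round(3),'j7',np.round(J,3),s['position'].round(4))
E
python3 tq.py
```

```text
22.6 tz [ 0.024  0.045 -0.012  0.012] mean 0.017 j7 [-0.026 -0.025 -0.025 -0.025] [0.4618 0.0359 0.1294]
```

>>> {"op": "jog_arm", "data": {"moves": [0, 0, 0.001, 0, 0, 0.03, -1, 0, 0, 0.001, 0, 0, 0.06, -1, 0, 0, 0.001, 0, 0, 0.09, -1, 0, 0, 0.002, 0, 0, 0.1, -1, 0, 0, 0.002, 0, 0, 0.1, -1, 0, 0, 0.002, 0, 0, 0.1, -1, 0, 0, 0.002, 0, 0, 0.1, -1, 0, 0, 0.002, 0, 0, 0.1, -1]}}

```text
time: 23.6
position: [0.4617, 0.0359, 0.1288]
tool_rot: [-2.09, -2.345, 0.001]
ft_force: [-4.4, -2.7, 10.3]
grip_width: 0.18
grip_force: 40.0
```

```bash
python3 tq.py
```

```text
23.75 tz [0.089 0.11  0.058 0.07 ] mean 0.082 j7 [-0.087 -0.087 -0.087 -0.087] [0.4617 0.0359 0.1288]
```

>>> {"op": "jog_arm", "data": {"moves": [0, 0, 0.001, 0, 0, 0.03, -1, 0, 0, 0.001, 0, 0, 0.06, -1, 0, 0, 0.001, 0, 0, 0.09, -1, 0, 0, 0.002, 0, 0, 0.1, -1, 0, 0, 0.002, 0, 0, 0.1, -1, 0, 0, 0.002, 0, 0, 0.1, -1, 0, 0, 0.002, 0, 0, 0.1, -1, 0, 0, 0.002, 0, 0, 0.1, -1]}}

```text
time: 24.75
position: [0.4615, 0.0359, 0.1283]
tool_rot: [-2.209, -2.233, 0.002]
ft_force: [-4.7, -1.8, 10.0]
grip_width: 0.182
grip_force: 40.0
```

```bash
sed -i 's/range(4)/range(2)/;s/k<3/k<1/' tq.py; python3 tq.py
```

```text
24.8 tz [0.097 0.092] mean 0.094 j7 [-0.119 -0.119] [0.4615 0.0359 0.1283]
```

>>> {"op": "jog_arm", "data": {"moves": [0, 0, 0.001, 0, 0, 0.03, -1, 0, 0, 0.001, 0, 0, 0.06, -1, 0, 0, 0.001, 0, 0, 0.09, -1, 0, 0, 0.002, 0, 0, 0.1, -1, 0, 0, 0.002, 0, 0, 0.1, -1, 0, 0, 0.002, 0, 0, 0.1, -1, 0, 0, 0.002, 0, 0, 0.1, -1, 0, 0, 0.002, 0, 0, 0.1, -1]}}

```text
time: 25.8
position: [0.4614, 0.0359, 0.1278]
tool_rot: [-2.322, -2.114, 0.003]
ft_force: [-5.7, -2.9, 11.3]
grip_width: 0.18
grip_force: 40.0
```

```bash
python3 tq.py; python3 go.py 2 36 .2
```

```text
25.85 tz [0.159 0.161] mean 0.16 j7 [-0.191 -0.191] [0.4614 0.0359 0.1278]
t 25.85 pos [0.4614 0.0359 0.1278] psi 84.62 q [-1.13 -0.06  0.99  2.04  0.05  1.13 -0.26] w 15.9 gf 40.0 tz [-0.639  1.372  0.161] F [-6.  -2.  12.2]
tilt [-0.0005 -0.002 ]
shift [-0.419  0.512 -0.242] wz -1.131
```

Nut 4 is snug: the torque is about 0.10 above its free-turning value. Next is nut 2, diagonally opposite.

>>> {"op": "jog_arm", "data": {"moves": [0, 0, 0, 0, 0, 0, -0.3, 0, 0, -0.02, 0, 0, 0, -0.3, 0, 0, -0.18, 0, 0, -0.15, -0.3, -0.06, 0.08, -0.23, 0, 0, -0.32, -0.3, -0.16, 0.2, -0.23, 0, 0, -0.49, -0.3, -0.26, 0.32, -0.23, 0, 0, -0.66, -0.3, -0.36, 0.44, -0.23, 0, 0, -0.83, -0.3, -0.42, 0.512, -0.23, 0, 0, -1, -0.3]}}

```text
time: 26.85
position: [0.6024, -0.1002, 0.1961]
tool_rot: [-1.185, -2.909, 0.001]
ft_force: [0.4, 0.5, 1.6]
grip_width: 0.35
grip_force: 0.0
```

```bash
python3 go.py 2 36 .1332
```

```text
t 26.85 pos [ 0.6024 -0.1002  0.1961] psi 135.66 q [-0.71  0.4   1.06  1.62 -0.35  1.34  1.2 ] w 30.4 gf 0.0 tz [-0.014 -0.018  0.022] F [0.4 0.5 1.6]
tilt [-0.     -0.0008]
shift [-0.009 -0.007  0.21 ] wz -0.281
```

>>> {"op": "jog_arm", "data": {"moves": [-0.009, -0.007, 0, 0, 0, -0.1, -0.3, -0.009, -0.007, 0, 0, 0, -0.2, -0.3, -0.009, -0.007, 0, 0, 0, -0.28, -0.3, -0.009, -0.007, 0.05, 0, 0, -0.28, -0.3, -0.009, -0.007, 0.12, 0, 0, -0.28, -0.3, -0.009, -0.007, 0.21, 0, 0, -0.28, -0.3, -0.009, -0.007, 0.21, 0, 0, -0.28, -0.3, -0.009, -0.007, 0.21, 0, 0, -0.28, -0.3]}}

```text
time: 27.85
position: [0.6011, -0.1045, 0.1335]
tool_rot: [-0.762, -3.047, 0.002]
ft_force: [0.2, 0.5, 0.4]
grip_width: 0.351
grip_force: 0.0
```

```bash
python3 go.py 2 36 .1332
```

```text
t 27.85 pos [ 0.6011 -0.1045  0.1335] psi 151.93 q [-0.64  0.43  0.97  1.69 -0.37  1.22  1.5 ] w 30.5 gf 0.0 tz [-0.054 -0.018 -0.042] F [0.2 0.5 0.4]
tilt [ 0.0001 -0.0013]
shift [-0.003  0.005  0.001] wz -0.009
```

>>> {"op": "jog_arm", "data": {"moves": [-0.003, 0.005, 0, 0, 0, -0.009, -1, -0.003, 0.005, 0, 0, 0, -0.009, -1, -0.003, 0.005, 0, 0, 0, -0.009, -1, -0.003, 0.005, 0, 0, 0, -0.009, -1, -0.003, 0.005, 0.002, 0, 0, 0.1, -1, -0.003, 0.005, 0.005, 0, 0, 0.22, -1, -0.003, 0.005, 0.007, 0, 0, 0.34, -1, -0.003, 0.005, 0.009, 0, 0, 0.44, -1], "newtons": 40}}

```text
time: 28.85
position: [0.6024, -0.1044, 0.1313]
tool_rot: [1.442, 2.791, -0.002]
ft_force: [-1.2, -1.3, 3.9]
grip_width: 0.18
grip_force: 40.0
```

>>> {"op": "jog_arm", "data": {"moves": [0, 0, 0.001, 0, 0, 0.03, -1, 0, 0, 0.001, 0, 0, 0.06, -1, 0, 0, 0.001, 0, 0, 0.09, -1, 0, 0, 0.002, 0, 0, 0.1, -1, 0, 0, 0.002, 0, 0, 0.1, -1, 0, 0, 0.002, 0, 0, 0.1, -1, 0, 0, 0.002, 0, 0, 0.1, -1, 0, 0, 0.002, 0, 0, 0.1, -1]}}

```text
time: 29.85
position: [0.6023, -0.1045, 0.1306]
tool_rot: [1.583, 2.714, -0.002]
ft_force: [-3.6, -2.5, 6.0]
grip_width: 0.18
grip_force: 40.0
```

```bash
python3 tq.py; python3 go.py 2 0 .13
```

```text
29.9 tz [0.087 0.112] mean 0.1 j7 [-0.108 -0.108] [ 0.6023 -0.1045  0.1307]
t 29.9 pos [ 0.6023 -0.1045  0.1307] psi 119.5 q [-0.71  0.49  1.08  1.7  -0.45  1.24  1.  ] w 15.7 gf 40.0 tz [-0.53   0.646  0.112] F [-3.8 -1.5  6.6]
tilt [-0.0009 -0.0013]
shift [0.002 0.003 0.002] wz -1.15
```

>>> {"op": "jog_arm", "data": {"moves": [0, 0, 0.001, 0, 0, 0.05, -1, 0, 0, 0.002, 0, 0, 0.1, -1, 0, 0, 0.003, 0, 0, 0.13, -1, 0, 0, 0.003, 0, 0, 0.16, -1, 0, 0, 0.004, 0, 0, 0.19, -1, 0, 0, 0.004, 0, 0, 0.2, -1, 0, 0, 0.004, 0, 0, 0.2, -1, 0, 0, 0.004, 0, 0, 0.2, -1]}}

```text
time: 30.9
position: [0.6019, -0.1046, 0.1294]
tool_rot: [-1.858, -2.533, 0.003]
ft_force: [-3.5, -1.7, 6.5]
grip_width: 0.182
grip_force: 40.0
```

```bash
python3 tq.py
```

```text
30.95 tz [0.107 0.119] mean 0.113 j7 [-0.125 -0.125] [ 0.6019 -0.1046  0.1294]
```

>>> {"op": "jog_arm", "data": {"moves": [0, 0, 0.001, 0, 0, 0.03, -1, 0, 0, 0.001, 0, 0, 0.06, -1, 0, 0, 0.001, 0, 0, 0.09, -1, 0, 0, 0.002, 0, 0, 0.1, -1, 0, 0, 0.002, 0, 0, 0.1, -1, 0, 0, 0.002, 0, 0, 0.1, -1, 0, 0, 0.002, 0, 0, 0.1, -1, 0, 0, 0.002, 0, 0, 0.1, -1]}}

```text
time: 31.95
position: [0.6017, -0.1047, 0.1289]
tool_rot: [-1.988, -2.432, 0.004]
ft_force: [-5.1, -2.3, 8.2]
grip_width: 0.181
grip_force: 40.0
```

```bash
python3 tq.py
```

```text
32.0 tz [0.168 0.115] mean 0.142 j7 [-0.17 -0.17] [ 0.6017 -0.1047  0.1289]
```

>>> {"op": "jog_arm", "data": {"moves": [0, 0, 0, 0, 0, 0.02, -1, 0, 0, 0.001, 0, 0, 0.04, -1, 0, 0, 0.001, 0, 0, 0.06, -1, 0, 0, 0.001, 0, 0, 0.07, -1, 0, 0, 0.001, 0, 0, 0.07, -1, 0, 0, 0.001, 0, 0, 0.07, -1, 0, 0, 0.001, 0, 0, 0.07, -1, 0, 0, 0.001, 0, 0, 0.07, -1]}}

```text
time: 33.0
position: [0.6016, -0.1047, 0.1285]
tool_rot: [-2.075, -2.358, 0.004]
ft_force: [-4.7, -2.0, 8.1]
grip_width: 0.182
grip_force: 40.0
```

```bash
python3 tq.py;python3 go.py 3 36 .2
```

```text
33.05 tz [0.222 0.278] mean 0.25 j7 [-0.233 -0.233] [ 0.6015 -0.1047  0.1285]
t 33.05 pos [ 0.6015 -0.1047  0.1285] psi 97.3 q [-0.75  0.53  1.15  1.7  -0.5   1.25  0.65] w 15.5 gf 40.0 tz [-0.591  1.097  0.278] F [-4.6 -2.8  8.1]
tilt [-0.0012 -0.0024]
shift [ 0.467  0.064 -0.239] wz -1.145
```

>>> {"op": "jog_arm", "data": {"moves": [0, 0, 0, 0, 0, 0, -0.3, 0, 0, -0.02, 0, 0, 0, -0.3, 0, 0, -0.18, 0, 0, -0.15, -0.3, 0.06, 0.01, -0.22, 0, 0, -0.32, -0.3, 0.17, 0.02, -0.22, 0, 0, -0.49, -0.3, 0.28, 0.04, -0.22, 0, 0, -0.66, -0.3, 0.39, 0.05, -0.22, 0, 0, -0.83, -0.3, 0.466, 0.062, -0.22, 0, 0, -1, -0.3]}}

```text
time: 34.05
position: [0.6031, 0.0405, 0.194]
tool_rot: [-0.604, -3.083, -0.001]
ft_force: [0.6, -0.5, -0.0]
grip_width: 0.347
grip_force: 0.0
```

```bash
python3 go.py 3 36 .1332
```

```text
t 34.05 pos [0.6031 0.0405 0.194 ] psi 157.82 q [-0.89  0.34  0.96  1.64 -0.29  1.31  1.31] w 30.2 gf 0.0 tz [-0.021 -0.052  0.061] F [ 0.6 -0.5 -0. ]
tilt [0.0005 0.0006]
shift [-0.004 -0.012  0.203] wz -0.136
```

>>> {"op": "jog_arm", "data": {"moves": [-0.002, -0.004, 0, 0, 0, -0.14, -0.3, -0.002, -0.004, 0.07, 0, 0, -0.14, -0.3, -0.002, -0.004, 0.14, 0, 0, -0.14, -0.3, -0.002, -0.004, 0.203, 0, 0, -0.14, -0.3, -0.002, -0.004, 0.203, 0, 0, -0.14, -0.6, -0.002, -0.004, 0.203, 0, 0, -0.14, -1, -0.002, -0.004, 0.203, 0, 0, -0.14, -1, -0.002, -0.004, 0.203, 0, 0, -0.14, -1], "newtons": 40}}

```text
time: 35.05
position: [0.6036, 0.0367, 0.1332]
tool_rot: [0.389, 3.117, -0.0]
ft_force: [1.8, 0.2, -3.9]
grip_width: 0.178
grip_force: 40.0
```

```bash
python3 go.py 3 36 .1332
```

```text
t 35.05 pos [0.6036 0.0367 0.1332] psi 165.78 q [-0.84  0.39  0.91  1.71 -0.33  1.2   1.48] w 15.5 gf 40.0 tz [ 0.267 -0.364 -0.05 ] F [ 1.8  0.2 -3.9]
tilt [-0.0006  0.    ]
shift [ 0.002 -0.     0.   ] wz -0.004
```

>>> {"op": "jog_arm", "data": {"moves": [0, 0, 0.003, 0, 0, 0.12, -1, 0, 0, 0.006, 0, 0, 0.26, -1, 0, 0, 0.008, 0, 0, 0.38, -1, 0, 0, 0.009, 0, 0, 0.45, -1, 0, 0, 0.01, 0, 0, 0.48, -1, 0, 0, 0.01, 0, 0, 0.5, -1, 0, 0, 0.01, 0, 0, 0.5, -1, 0, 0, 0.01, 0, 0, 0.5, -1]}}

```text
time: 36.05
position: [0.6031, 0.0357, 0.1301]
tool_rot: [-1.183, -2.91, 0.002]
ft_force: [0.8, -1.1, -2.1]
grip_width: 0.18
grip_force: 40.0
```

>>> {"op": "jog_arm", "data": {"moves": [0, 0, 0.001, 0, 0, 0.03, -1, 0, 0, 0.001, 0, 0, 0.06, -1, 0, 0, 0.001, 0, 0, 0.09, -1, 0, 0, 0.002, 0, 0, 0.1, -1, 0, 0, 0.002, 0, 0, 0.1, -1, 0, 0, 0.002, 0, 0, 0.1, -1, 0, 0, 0.002, 0, 0, 0.1, -1, 0, 0, 0.002, 0, 0, 0.1, -1]}}

```text
time: 37.05
position: [0.603, 0.0356, 0.1294]
tool_rot: [-1.334, -2.844, 0.002]
ft_force: [-1.8, -4.6, -0.3]
grip_width: 0.18
grip_force: 40.0
```

```bash
python3 tq.py; python3 go.py 3 0 .13
```

```text
37.1 tz [0.104 0.094] mean 0.099 j7 [-0.098 -0.098] [0.603  0.0356 0.1295]
t 37.1 pos [0.603  0.0356 0.1295] psi 129.73 q [-0.92  0.45  1.04  1.72 -0.41  1.22  0.91] w 15.7 gf 40.0 tz [-1.116  0.673  0.094] F [-2.9 -3.5 -0.5]
tilt [-0.0003 -0.0015]
shift [ 0.003  0.003 -0.002] wz -1.205
```

>>> {"op": "jog_arm", "data": {"moves": [0, 0, 0.001, 0, 0, 0.05, -1, 0, 0, 0.002, 0, 0, 0.08, -1, 0, 0, 0.002, 0, 0, 0.11, -1, 0, 0, 0.003, 0, 0, 0.14, -1, 0, 0, 0.003, 0, 0, 0.15, -1, 0, 0, 0.003, 0, 0, 0.15, -1, 0, 0, 0.003, 0, 0, 0.15, -1, 0, 0, 0.003, 0, 0, 0.15, -1]}}

```text
time: 38.1
position: [0.6027, 0.0354, 0.1285]
tool_rot: [-1.553, -2.73, 0.003]
ft_force: [-3.6, -5.4, 0.2]
grip_width: 0.179
grip_force: 40.0
```

```bash
python3 tq.py
```

```text
38.15 tz [0.087 0.137] mean 0.112 j7 [-0.117 -0.117] [0.6027 0.0354 0.1285]
```

>>> {"op": "jog_arm", "data": {"moves": [0, 0, 0.001, 0, 0, 0.03, -1, 0, 0, 0.001, 0, 0, 0.06, -1, 0, 0, 0.001, 0, 0, 0.09, -1, 0, 0, 0.002, 0, 0, 0.1, -1, 0, 0, 0.002, 0, 0, 0.1, -1, 0, 0, 0.002, 0, 0, 0.1, -1, 0, 0, 0.002, 0, 0, 0.1, -1, 0, 0, 0.002, 0, 0, 0.1, -1]}}

```text
time: 39.15
position: [0.6025, 0.0353, 0.1279]
tool_rot: [-1.694, -2.645, 0.004]
ft_force: [-4.2, -4.6, 0.6]
grip_width: 0.179
grip_force: 40.0
```

```bash
python3 tq.py
```

```text
39.2 tz [0.073 0.156] mean 0.115 j7 [-0.121 -0.121] [0.6025 0.0353 0.1279]
```

>>> {"op": "jog_arm", "data": {"moves": [0, 0, 0.001, 0, 0, 0.03, -1, 0, 0, 0.001, 0, 0, 0.06, -1, 0, 0, 0.001, 0, 0, 0.09, -1, 0, 0, 0.002, 0, 0, 0.1, -1, 0, 0, 0.002, 0, 0, 0.1, -1, 0, 0, 0.002, 0, 0, 0.1, -1, 0, 0, 0.002, 0, 0, 0.1, -1, 0, 0, 0.002, 0, 0, 0.1, -1]}}

```text
time: 40.2
position: [0.6023, 0.0352, 0.1274]
tool_rot: [-1.83, -2.552, 0.004]
ft_force: [-4.9, -4.5, 1.5]
grip_width: 0.181
grip_force: 40.0
```

```bash
python3 tq.py
```

```text
40.25 tz [0.194 0.183] mean 0.188 j7 [-0.192 -0.192] [0.6023 0.0352 0.1274]
```

>>> {"op": "jog_arm", "data": {"moves": [0, 0, 0, 0, 0, 0.02, -1, 0, 0, 0.001, 0, 0, 0.04, -1, 0, 0, 0.001, 0, 0, 0.05, -1, 0, 0, 0.001, 0, 0, 0.05, -1, 0, 0, 0.001, 0, 0, 0.05, -1, 0, 0, 0.001, 0, 0, 0.05, -1, 0, 0, 0.001, 0, 0, 0.05, -1, 0, 0, 0.001, 0, 0, 0.05, -1]}}

```text
time: 41.25
position: [0.6022, 0.0352, 0.1272]
tool_rot: [-1.896, -2.504, 0.004]
ft_force: [-5.7, -5.5, 2.0]
grip_width: 0.178
grip_force: 40.0
```

```bash
python3 tq.py; python3 go.py 1 36 .2
```

```text
41.3 tz [0.259 0.234] mean 0.247 j7 [-0.241 -0.241] [0.6022 0.0351 0.1272]
t 41.3 pos [0.6022 0.0351 0.1272] psi 105.74 q [-0.97  0.49  1.13  1.72 -0.47  1.23  0.54] w 15.7 gf 40.0 tz [-1.238  1.325  0.234] F [-5.8 -4.7  2.9]
tilt [-0.0007 -0.0031]
shift [-0.319 -0.577 -0.241] wz -1.326
```

>>> {"op": "jog_arm", "data": {"moves": [0, 0, 0, 0, 0, 0, -0.3, 0, 0, -0.02, 0, 0, 0, -0.3, 0, 0, -0.18, 0, 0, -0.15, -0.3, -0.04, -0.08, -0.225, 0, 0, -0.32, -0.3, -0.12, -0.22, -0.225, 0, 0, -0.49, -0.3, -0.2, -0.36, -0.225, 0, 0, -0.66, -0.3, -0.28, -0.5, -0.225, 0, 0, -0.83, -0.3, -0.32, -0.578, -0.225, 0, 0, -1, -0.3]}}

```text
time: 42.3
position: [0.462, -0.1042, 0.1952]
tool_rot: [0.384, 3.117, 0.006]
ft_force: [-0.0, 0.3, 0.4]
grip_width: 0.349
grip_force: 0.0
```

```bash
python3 go.py 1 36 .1332
```

```text
t 42.3 pos [ 0.462  -0.1042  0.1952] psi 165.97 q [-1.06 -0.2   1.14  1.94  0.18  1.29  1.34] w 30.3 gf 0.0 tz [0.02  0.04  0.021] F [-0.   0.3  0.4]
tilt [-0.0008  0.0038]
shift [0.001 0.001 0.207] wz -0.322
```

>>> {"op": "jog_arm", "data": {"moves": [0, 0, 0, 0, 0, -0.16, -0.3, 0, 0, 0.03, 0, 0, -0.325, -0.3, 0, 0, 0.1, 0, 0, -0.325, -0.3, 0, 0, 0.207, 0, 0, -0.325, -0.3, 0, 0, 0.207, 0, 0, -0.325, -0.6, 0, 0, 0.207, 0, 0, -0.325, -1, 0, 0, 0.207, 0, 0, -0.325, -1, 0, 0, 0.207, 0, 0, -0.325, -1], "newtons": 40}}

```text
time: 43.3
position: [0.4633, -0.1023, 0.1338]
tool_rot: [-0.145, 3.137, 0.003]
ft_force: [-2.3, 4.2, 6.9]
grip_width: 0.176
grip_force: 40.0
```

```bash
python3 go.py 1 36 .1332
```

```text
t 43.3 pos [ 0.4633 -0.1023  0.1338] psi 185.28 q [-1.06 -0.05  1.22  2.02  0.05  1.14  1.8 ] w 15.3 gf 40.0 tz [ 0.731  0.444 -0.119] F [-2.3  4.2  6.9]
tilt [-0.0015  0.0017]
shift [ 0.005 -0.004  0.002] wz -0.0
```

>>> {"op": "jog_arm", "data": {"moves": [0, 0, 0.003, 0, 0, 0.12, -1, 0, 0, 0.006, 0, 0, 0.26, -1, 0, 0, 0.008, 0, 0, 0.38, -1, 0, 0, 0.009, 0, 0, 0.45, -1, 0, 0, 0.01, 0, 0, 0.48, -1, 0, 0, 0.01, 0, 0, 0.5, -1, 0, 0, 0.01, 0, 0, 0.5, -1, 0, 0, 0.01, 0, 0, 0.5, -1]}}

```text
time: 44.3
position: [0.4631, -0.1034, 0.1307]
tool_rot: [0.672, 3.068, 0.0]
ft_force: [-2.2, 1.3, 6.1]
grip_width: 0.175
grip_force: 40.0
```

>>> {"op": "jog_arm", "data": {"moves": [0, 0, 0.001, 0, 0, 0.03, -1, 0, 0, 0.001, 0, 0, 0.06, -1, 0, 0, 0.001, 0, 0, 0.09, -1, 0, 0, 0.002, 0, 0, 0.1, -1, 0, 0, 0.002, 0, 0, 0.1, -1, 0, 0, 0.002, 0, 0, 0.1, -1, 0, 0, 0.002, 0, 0, 0.1, -1, 0, 0, 0.002, 0, 0, 0.1, -1]}}

```text
time: 45.3
position: [0.463, -0.1036, 0.13]
tool_rot: [0.833, 3.028, -0.0]
ft_force: [-3.1, 1.7, 8.1]
grip_width: 0.18
grip_force: 40.0
```

```bash
python3 tq.py; python3 go.py 1 0 .13
```

```text
45.35 tz [0.088 0.058] mean 0.073 j7 [-0.055 -0.055] [ 0.463  -0.1035  0.13  ]
t 45.35 pos [ 0.463  -0.1035  0.13  ] psi 149.25 q [-1.02 -0.03  1.19  2.02  0.03  1.13  1.19] w 15.6 gf 40.0 tz [0.073 0.696 0.058] F [-2.7  0.6  8.4]
tilt [-0.0007 -0.0001]
shift [ 0.003 -0.003  0.   ] wz -1.201
```

>>> {"op": "jog_arm", "data": {"moves": [0, 0, 0.001, 0, 0, 0.04, -1, 0, 0, 0.001, 0, 0, 0.07, -1, 0, 0, 0.002, 0, 0, 0.1, -1, 0, 0, 0.002, 0, 0, 0.12, -1, 0, 0, 0.002, 0, 0, 0.12, -1, 0, 0, 0.002, 0, 0, 0.12, -1, 0, 0, 0.002, 0, 0, 0.12, -1, 0, 0, 0.002, 0, 0, 0.12, -1]}}

```text
time: 46.35
position: [0.4629, -0.1037, 0.1293]
tool_rot: [1.022, 2.97, -0.001]
ft_force: [-2.0, 0.5, 7.0]
grip_width: 0.181
grip_force: 40.0
```

```bash
python3 tq.py
```

```text
46.4 tz [0.038 0.038] mean 0.038 j7 [-0.037 -0.037] [ 0.4628 -0.1038  0.1293]
```

>>> {"op": "jog_arm", "data": {"moves": [0, 0, 0.001, 0, 0, 0.03, -1, 0, 0, 0.001, 0, 0, 0.06, -1, 0, 0, 0.001, 0, 0, 0.09, -1, 0, 0, 0.002, 0, 0, 0.1, -1, 0, 0, 0.002, 0, 0, 0.1, -1, 0, 0, 0.002, 0, 0, 0.1, -1, 0, 0, 0.002, 0, 0, 0.1, -1, 0, 0, 0.002, 0, 0, 0.1, -1]}}

```text
time: 47.4
position: [0.4627, -0.1039, 0.1287]
tool_rot: [1.176, 2.913, -0.001]
ft_force: [-2.8, 0.4, 8.4]
grip_width: 0.181
grip_force: 40.0
```

```bash
python3 tq.py
```

```text
47.45 tz [0.06  0.081] mean 0.071 j7 [-0.094 -0.094] [ 0.4627 -0.1039  0.1287]
```

>>> {"op": "jog_arm", "data": {"moves": [0, 0, 0.001, 0, 0, 0.03, -1, 0, 0, 0.001, 0, 0, 0.06, -1, 0, 0, 0.001, 0, 0, 0.09, -1, 0, 0, 0.002, 0, 0, 0.1, -1, 0, 0, 0.002, 0, 0, 0.1, -1, 0, 0, 0.002, 0, 0, 0.1, -1, 0, 0, 0.002, 0, 0, 0.1, -1, 0, 0, 0.002, 0, 0, 0.1, -1]}}

```text
time: 48.45
position: [0.4626, -0.1041, 0.1282]
tool_rot: [1.327, 2.848, -0.002]
ft_force: [-4.1, -0.2, 9.8]
grip_width: 0.178
grip_force: 40.0
```

```bash
python3 tq.py; python3 go.py
```

```text
48.5 tz [0.143 0.196] mean 0.17 j7 [-0.179 -0.178] [ 0.4626 -0.1041  0.1282]
t 48.5 pos [ 0.4626 -0.1041  0.1282] psi 130.04 q [-1.01 -0.02  1.18  2.02  0.03  1.13  0.86] w 15.9 gf 40.0 tz [-0.07   0.945  0.196] F [-3.1  0.2  9.8]
tilt [-0.0005 -0.0011]
```

>>> {"op": "jog_arm", "data": {"moves": [0, 0, 0, 0, 0, 0, -0.3, 0, 0, -0.02, 0, 0, 0, -0.3, 0, 0, -0.18, 0, 0, 0.1, -0.3, 0.08, 0.06, -0.22, 0, 0, 0.25, -0.3, 0.17, 0.14, -0.22, 0, 0, 0.4, -0.3, 0.26, 0.22, -0.22, 0, 0, 0.55, -0.3, 0.33, 0.27, -0.22, 0, 0, 0.7, -0.3, 0.36, 0.3, -0.22, 0, 0, 0.757, -0.3]}}

```text
time: 49.5
position: [0.4617, 0.0389, 0.1933]
tool_rot: [2.323, 2.114, -0.0]
ft_force: [0.6, 0.5, 0.3]
grip_width: 0.349
grip_force: 0.0
```

```bash
python3 go.py 4 92.9 .128; python3 - <<'E'
from h import *
i=cam('top');cv2.imwrite('pics/t5.png',i['pixels'][120:320,170:400,::-1])
E
```

```text
t 49.5 pos [0.4617 0.0389 0.1933] psi 84.59 q [-1.01 -0.13  0.82  1.96  0.1   1.27 -0.32] w 30.3 gf 0.0 tz [-0.107  0.018 -0.021] F [0.6 0.5 0.3]
tilt [-0.0007  0.0003]
shift [-0.007  0.002  0.218] wz -0.0
```

View pics/t5.png

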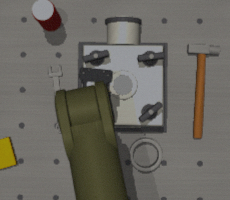

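The top view shows the arm over nut 4 and the other items undisturbed. I'll regrip nut 4 and check it.

>>> {"op": "jog_arm", "data": {"moves": [-0.002, 0.001, 0.05, 0, 0, 0, -0.3, -0.002, 0.001, 0.13, 0, 0, 0, -0.3, -0.002, 0.001, 0.215, 0, 0, 0, -0.3, -0.002, 0.001, 0.215, 0, 0, 0, -0.3, -0.002, 0.001, 0.215, 0, 0, 0, -0.6, -0.002, 0.001, 0.215, 0, 0, 0, -1, -0.002, 0.001, 0.215, 0, 0, 0, -1, -0.002, 0.001, 0.215, 0, 0, 0, -1], "newtons": 40}}

```text
time: 50.55
position: [0.4614, 0.0367, 0.1294]
tool_rot: [-2.322, -2.115, 0.002]
ft_force: [-4.5, -0.7, 6.6]
grip_width: 0.183
grip_force: 40.0
```

>>> {"op": "jog_arm", "data": {"moves": [0, 0, 0, 0, 0, 0.02, -1, 0, 0, 0.001, 0, 0, 0.04, -1, 0, 0, 0.001, 0, 0, 0.05, -1, 0, 0, 0.001, 0, 0, 0.05, -1, 0, 0, 0.001, 0, 0, 0.05, -1, 0, 0, 0.001, 0, 0, 0.05, -1, 0, 0, 0.001, 0, 0, 0.05, -1, 0, 0, 0.001, 0, 0, 0.05, -1]}}

```text
time: 51.55
position: [0.4614, 0.0367, 0.1291]
tool_rot: [-2.375, -2.054, 0.003]
ft_force: [-5.4, -0.0, 7.3]
grip_width: 0.184
grip_force: 40.0
```

```bash
python3 tq.py; python3 go.py
```

```text
51.6 tz [0.283 0.237] mean 0.26 j7 [-0.262 -0.262] [0.4614 0.0367 0.1291]
t 51.6 pos [0.4614 0.0367 0.1291] psi 81.7 q [-1.   -0.04  0.86  2.04  0.04  1.13 -0.3 ] w 16.0 gf 40.0 tz [-0.175  1.275  0.237] F [-5.5 -0.3  8.3]
tilt [-0.0006 -0.0021]
```

Nut 4 is still firmly tight, so I'll release it and back away.

>>> {"op": "jog_arm", "data": {"moves": [0, 0, 0, 0, 0, 0, 0, 0, 0, 0, 0, 0, 0, 0, 0, 0, -0.1, 0, 0, 0, 0, 0, 0, -0.25, 0, 0, 0, 0, 0, 0, -0.4, 0, 0, 0, 0, 0, 0, -0.4, 0, 0, 0, 0, 0, 0, -0.4, 0, 0, 0, 0, 0, 0, -0.4, 0, 0, 0, 0]}}

```text
time: 52.6
position: [0.4613, 0.0366, 0.247]
tool_rot: [-2.377, -2.053, 0.005]
ft_force: [-0.6, -0.1, -0.4]
grip_width: 0.501
grip_force: 0.0
```

```bash
python3 go.py; python3 -c "
from bench import ctrl
print(ctrl.close_job())"
```

```text
t 52.6 pos [0.4613 0.0366 0.247 ] psi 81.63 q [-1.02 -0.17  0.8   1.88  0.13  1.39 -0.4 ] w 43.6 gf 0.0 tz [-0.093  0.076 -0.021] F [-0.6 -0.1 -0.4]
tilt [-0.0019 -0.0021]
the job is handed in; nothing more can be done
None
```

I tightened all four nuts crosswise in two rounds (order 4, 2, 3, 1) and handed the job in at 52.6 s; no verdict came back. Nuts 1–3 ended within or close to the 0.08–0.15 N m snug range; nut 4, nudged on in a recheck, ended at about 0.16–0.175, slightly over it but by my estimate still under 60 N.

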